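Load the last adapter sleeve into an angle rotor and start the centrifuge

ROBOT

A 7-joint arm with a two-finger parallel gripper is mounted at the origin on the work surface. World frame = base frame: x ahead of the robot, y to its left, z up, the work surface at z = 0. Lengths are in m, angles in rad, forces in N, time in s.
With the tool pointing down it reaches from about 0.4 to 0.875 m from the base axis. Payload 19.3 kg.
Tool frame: the origin (TCP) lies where the fingers leave the gripper's body, on its centre line; the fingertips stand bot.tip_reach ahead of it and the grasp point (between the pads) lies 54 mm ahead of it (bot.tip_reach is the distance from the TCP to the fingertips, in m); z points along the fingers, y is the line along which they close (so a half turn about z gives the same grasp; the last joint's range is limited). The gripper opens to 85 mm and grips with 20 to 120 N. Pads are 22 mm wide; open, the fingers measure 114 mm over their backs; the gripper's body (76 mm by 85 mm) begins 54 mm behind the grasp point. The pads swing forward as they close: fully open they stand 13 mm farther back than shut.
Start: joints at [1.177, 0.521, -0.036, 1.599, 0.021, 1.021, -0.113], TCP at [0.199, -0.593, 0.304] pointing down, gripper open.
Joint ranges: [-2.91, 2.91], [-0.3, 2.13], [-1.5, 1.42], [0.17, 2.43], [-1.26, 4.41], [0.16, 1.93], [-2.52, 2.52]. Speed limits (rad/s): [1.89, 1.89, 2.39, 2.39, 3.01, 3.01, 3.01].

INTERFACE

Orientations are given as [roll, pitch, yaw] about the fixed x, y, z axes, in that order (R = Rz(yaw) Ry(pitch) Rx(roll)).
In Python, from workcell import bot gives the robot as it stands. The module is installed in compiled form; this text tells all that it offers.
- The arm moves only by the shell command python3 -m jog 'ROWS' [FORCE]. ROWS is JSON, a list that holds one entry, the list of rows, each a list of 7 numbers: the shift along the tool's x, y, z in mm, then the turn, a rotation vector about the tool's x, y, z in rad, then the opening, from 0 (shut) to 1 (fully open). In form: [[[tx, ty, tz, wx, wy, wz, fingers], ...]]. A call has 1 to 5 rows; each row shifts and turns the commanded pose from where the row before left it, along the tool's axes as they then stand; what a row does not reach is not made up. A row lasts 1/10 s, in which the tool goes at most 50 mm and 8.59 degrees, less where a joint would pass 70% of its speed; a pose out of reach is approached as far as the arm can. A call is refused whole if a number of a shift passes 50 or a number of a turn 0.15, either way. A call with a gripper value outside its range is refused whole. The fingers move at their own pace and stop on an object; FORCE is the grip in N (left out, the last holds). Time passes only in rows, so rows that do not move let the fingers close. It gives the time, the measured TCP pose, the force, the opening and the grip force at its end, in the units of the state.
- bot.observe(): the state, without advancing time (a new reading comes with each control period).
- bot.grab_frame(name): name is "side" or "top" or "wrist"; returns a dict with "img" (384x512x3 uint8, red, green, blue), "intrinsics" (3x3 intrinsics, pixels), "R" (3x3) and "t" (3): a world point X has camera coordinates R X + t; the wrist camera has in their place "tool_from_camera" (4x4, takes a point from camera to tool coordinates, whose origin is the TCP and whose axes are the flange's). Camera axes: x right, y down, z forward; pixel columns grow to the right and rows downward; lengths in m; the calibration is good to about 2 mm. A picture is of the moment at which its call begins: read the wrist's pose just before it. There is no depth.
- bot.job_done(): hands the job in; it is judged then, once.
Trained networks look in a picture, given as the dict that the camera call returned (one of the last four; its "shot" number tells which), for a name from the list of things; names that differ only in an ending like _2 or _b are one class to them, and where a whole thing is asked for, a point or a joint stands for the part that bears it (a point fixed in the world has none). Each returns a list of dicts, best first, with "conf" (0 to 1); they miss things now and then, are a little off and sometimes report something else, mostly with a low value. They report only what shows in the picture. A call takes as long as a camera call. They do not tell look-alikes from the thing itself.
- bot.trace(query, picture): "region" (384x512 bool, what is visible of it).
- bot.spot_point(query, picture): "xyz" ([x, y, z] in m, in world coordinates, good to about 4 mm: a listed point, or the origin of a listed thing).
The state is a dict: "clock": time; "qpos": joint angles; "qd": joint speeds; "joint_efforts": joint torques, N m; "position": TCP position; "tool_rot": TCP orientation; "force": force on the tool from outside, world axes, zero at the start; "moment": the same for the moment, N m; "grip_width": finger opening in m; "finger_force": force on a finger pad.
Only numpy, scipy, OpenCV 4.12 (cv2) and the standard library are available. Lean on these libraries where they do the work, as an engineer would, in place of code of your own. Each camera call takes 0.05 s, during which the arm holds its last target. There are 200 camera calls.

TASK

The small centrifuge on the bench is loaded except for one place in its rotor. Take the blue adapter sleeve from the orange rack and ease it, without forcing it, into the empty slanting bore, keeping hold of it until its collar rests on the rotor, and then let go; then swing the lid shut and press the green start button right down. Leave the grey sleeve, the tip box and the bottle where they are.

Things in the scene. Friction and masses are not known exactly. Their poses are not given: they have to be found in the camera images.
- sleeve: blue adapter sleeve, white tube cap fast in its top, 28 to 53 g, upright in one of the rack's holes. Round about its own z (foot to top); origin at the centre of the foot. 2 mm 45-degree chamfer at the foot, body 20 mm in diameter up to 42 mm, collar 28 mm in diameter from 42 to 47 mm, neck 20 mm in diameter from 47 to 73 mm to grip it by, cap top at 75.5 mm
- sleeve_collar (a point): centre of the underside of the blue sleeve's collar, 42 mm above its foot on its axis; lies on the origin of place when the sleeve is fully home
- place (a point): the one empty place of the rotor: a plain round bore 21.2 mm in diameter, 46 mm deep, with a flat flange 39 mm in diameter round its mouth. Origin at the centre of the mouth; z points along the bore axis out of it, up and in over the rotor's centre, 30 degrees from vertical; y is level, tangent to the rotor; x leads towards the spindle, 30 degrees down
- centrifuge: white and grey bench centrifuge, fixed, 300 mm front to back, 230 mm wide, flat deck 122 mm above the bench with an open round chamber 193 mm wide about the rotor. Origin on the bench below the spindle; -x is its front (165 mm ahead of the origin, black panel), +x its back (135 mm), z up
- lid (a joint): lid hinge in rad, 0 shut, at most 2.15. Begins open past upright. Stiff: stays where left, about 3 N at its front edge moves it; pushed down past about 0.5 it sinks shut by itself, damped. Axis along the centrifuge's y at x = 110 mm, height 122 mm. White frame 212 mm square (4 to 216 mm from the axis), 6 mm thick, with a clear round dome 191 mm wide, its flat top 40 mm above the frame's underside; 300 g
- lid_top (a point): centre of the flat outer top of the lid's dome (flat part 172 mm wide), 110 mm from the hinge axis and 40 mm above the frame's underside. Axes parallel to the centrifuge's when the lid is shut, and turning with the lid; z points out of the dome. With the lid open the dome's top faces the machine's back
- lid_lip (a point): top of the blue finger lip in the middle of the lid's front edge, 220 mm from the hinge axis; the lip is 70 mm wide, stands 12 mm out of the edge, 7 mm thick. Axes as those of lid_top
- start (a joint): travel of the green start button in m, 0 up, 0.006 fully down, where it takes 4 N; springs back
- start_top (a point): centre of the top face of the green start button, 22 mm in diameter, on the deck near the front, pressed straight down
- rack: orange rack block, fixed, 140 x 52 x 40 mm, long along its x, origin under its centre; three holes of 24 mm at x = -44, 0 and 44 mm whose floors are 8 mm above the bench. The blue sleeve's collar stands 10 mm above the rack's top
- slim_sleeve: grey sleeve with a red cap, for another rotor, 16 mm in body and neck, otherwise shaped like the blue one, loose in another hole of the rack; to be left there
- tip_box: red box of pipette tips, 120 x 80 x 56 mm, 300 g, loose on the bench; bystander
- bottle: small clear bottle with a blue cap, 56 mm in diameter and 115 mm high, loose on the bench; bystander
- rotor: four-place aluminium angle rotor. Origin on the spindle at the height of the bore mouths, 112 mm above the bench; mouths 54 mm from the spindle, the empty one on its -x side. The other three, 90 degrees apart, hold sleeves like the loose one, fast, standing 33.5 mm out of their mouths. It turns on its spindle when pushed with about 5 N at a mouth and stays where left. Nut in the middle 6 mm above the origin
Mind the look-alikes: they are no part of the job. Leave any yellow look-alike of the sleeve alone.

How it is judged:
On the way, in this order (a step that is already met when the one before it is completed fails the run):
1. the blue sleeve, still held in the fingers, has been slid home into the empty place (collar within 8 mm of its seat) (distance between sleeve_collar and place below 0.008 m and contact force between the fingers and sleeve above 0.5 N), for 0.05 s.
2. the blue sleeve is fully home in the empty place and let go (distance between sleeve_collar and place below 0.004 m and angle between the z axis of sleeve and the z axis of place, either way round below 0.07 rad and contact force between the fingers and sleeve below 0.1 N), for 0.2 s.
3. the lid is shut (value of joint lid below 0.04 rad), for 0.2 s.
4. the start button is pressed right down (value of joint start above 0.0045 m), for 0.05 s.
At the end, for the whole second after the job is handed in: the blue sleeve sits at rest in the rotor's empty place with its collar on the flange (within 4 mm and 4 degrees), the lid is shut (within 0.04 rad), and the start button has been pressed at least 4.5 mm down after that and has come up again (distance between sleeve_collar and place below 0.004 m and angle between the z axis of sleeve and the z axis of place, either way round below 0.07 rad and linear speed of sleeve below 0.02 m/s and value of joint lid below 0.04 rad and value of joint start below 0.002 m); the robot touches nothing.
It fails at once if the sleeve is forced against the rotor with more than 60 N (contact force between sleeve and rotor above 60 N).
It fails at once if the grey sleeve is taken out or pushed about by more than 20 mm (distance of slim_sleeve from where it was at the start of the episode above 0.02 m).
It fails at once if the tip box is shifted by more than 30 mm (distance of tip_box from where it was at the start of the episode above 0.03 m).
It fails at once if the bottle is shifted by more than 30 mm or knocked over (distance of bottle from where it was at the start of the episode above 0.03 m or angle between bottle's own z axis and vertical above 0.5 rad).
It also fails if it takes over 61 s, if anything falls off the work surface, if the arm or the gripper's body presses on something with over 40 N, if the wrist force passes 120 N, or if a joint passes its speed limit or range.

## Working session

There is one attempt and no reset: what is moved stays moved. The work goes in short steps, Python scripts to look and compute and a shell command to move; the robot and the scene stay as the last step left them, time stands still between calls to the robot, and variables do not carry over. Pictures are saved under pics/ and viewed, at most 10 in all, crops included, and the job is handed in when it is done.

```bash
mkdir -p pics; cat > h.py <<'E'
import numpy as np,cv2
from workcell import bot
from scipy.spatial.transform import Rotation as Ro
def look(n,fn=None,crop=None,s=1):
    p=bot.grab_frame(n)
    if fn:
        im=p['img'][:,:,::-1]
        if crop: im=im[crop[1]:crop[3],crop[0]:crop[2]]
        cv2.imwrite('pics/'+fn,cv2.resize(im,None,fx=s,fy=s))
    return p
def px(p,X):
    c=p['R']@np.array(X)+np.array(p['t']).ravel();u=p['intrinsics']@c;return (u[:2]/u[2]).round(0)
E
python3 - <<'E'
from h import *
s=bot.observe();print(bot.tip_reach,{k:np.round(v,3).tolist() for k,v in s.items()})
a=look('side','s0.png');b=look('top','t0.png')
cv2.imwrite('pics/both.png',cv2.resize(np.hstack([a['img'],b['img']])[:,:,::-1],(800,300)))
for n,p in (('side',a),('top',b)):
  for q in ['sleeve','sleeve_collar','place','centrifuge','lid_top','lid_lip','start_top','rack','slim_sleeve','tip_box','bottle','rotor']:
    print(n,q,[(np.round(d['xyz'],3).tolist(),round(d['conf'],2),px(p,d['xyz']).tolist()) for d in bot.spot_point(q,p)[:3]])
E
```

```text
0.0726 {'clock': 0.0, 'qpos': [1.177, 0.522, -0.036, 1.6, 0.021, 1.021, -0.113], 'qd': [0.001, 0.0, -0.001, 0.002, 0.001, -0.0, 0.001], 'joint_efforts': [-0.0, -92.713, 1.979, -36.995, 0.018, 0.008, -0.0], 'position': [0.199, -0.592, 0.303], 'tool_rot': [-3.14, 0.0, 0.324], 'force': [0.052, -0.55, -0.052], 'moment': [-0.014, -0.022, 0.031], 'finger_force': 0.0, 'grip_width': 0.085}
side sleeve [([0.4, 0.367, -0.0], 0.67, [205.0, 361.0]), ([0.48, 0.325, 0.009], 0.61, [186.0, 324.0]), ([0.568, -0.19, 0.33], 0.58, [271.0, 79.0])]
side sleeve_collar [([0.478, 0.325, 0.055], 0.61, [184.0, 313.0]), ([0.402, 0.375, 0.046], 0.51, [200.0, 353.0])]
side place [([0.557, 0.057, 0.111], 0.86, [224.0, 203.0])]
side centrifuge [([0.568, 0.006, 0.003], 0.62, [234.0, 220.0]), ([0.556, 0.058, 0.111], 0.61, [224.0, 204.0]), ([0.516, 0.313, 0.003], 0.46, [177.0, 314.0])]
side lid_top [([0.565, -0.176, 0.207], 0.71, [269.0, 125.0])]
side lid_lip [([0.565, -0.192, 0.33], 0.57, [273.0, 80.0])]
side start_top [([0.5, 0.152, 0.138], 0.46, [221.0, 228.0])]
side rack [([0.519, 0.312, 0.002], 0.59, [176.0, 313.
[... 418 characters left out ...]
 0.002], 0.46, [139.0, 251.0]), ([0.478, 0.324, 0.008], 0.4, [157.0, 225.0])]
top sleeve_collar [([0.476, 0.326, 0.055], 0.55, [151.0, 224.0]), ([0.402, 0.371, 0.039], 0.46, [135.0, 251.0])]
top place [([0.558, 0.061, 0.115], 0.82, [247.0, 192.0])]
top centrifuge [([0.568, 0.007, 0.003], 0.61, [268.0, 196.0])]
top lid_top [([0.571, -0.18, 0.211], 0.87, [346.0, 180.0])]
top lid_lip [([0.565, -0.183, 0.322], 0.97, [357.0, 171.0])]
top start_top [([0.499, 0.158, 0.139], 0.61, [208.0, 212.0])]
top rack [([0.516, 0.306, 0.003], 0.7, [164.0, 213.0])]
top slim_sleeve [([0.564, 0.29, 0.005], 0.41, [170.0, 196.0])]
top tip_box []
top bottle [([0.714, 0.317, -0.002], 0.9, [165.0, 147.0])]
top rotor []
```

View pics/both.png

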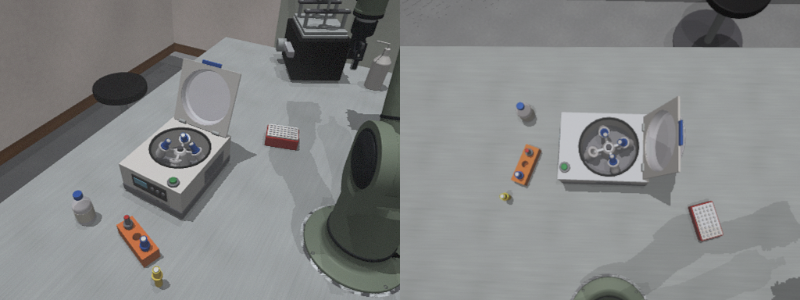

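```bash
python3 - <<'E'
import cv2,numpy as np
a=cv2.imread('pics/s0.png')[260:380,130:260];b=cv2.imread('pics/t0.png')[150:270,100:230]
cv2.imwrite('pics/crop.png',cv2.resize(np.hstack([a,b]),None,fx=3,fy=3,interpolation=cv2.INTER_CUBIC))
E
```

```text
(no output)
```

View pics/crop.png

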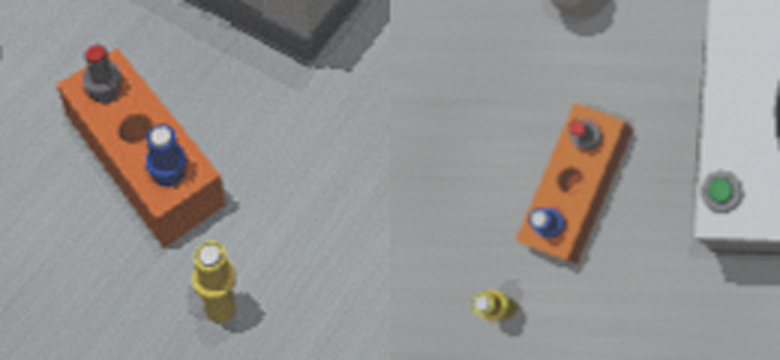

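Side view: the three candidates are blue with a white cap in the rack's end hole (186,313), yellow on the bench (200,353), and grey with a red cap in the other end hole (168,299). The blue one fits: it is blue with a white cap and sits in the rack, and the enlarged crop confirms it. The empty bore is at (224,203) and the button at (221,228). I'll swing over at height, well clear of the lid.

```bash
python3 -m jog '[[[45,-20,-32,0,0,-0.08,1],[45,-20,-32,0,0,-0.08,1],[45,-20,-32,0,0,-0.08,1],[45,-20,-32,0,0,-0.08,1],[45,-20,-32,0,0,-0.08,1]]]' && python3 -m jog '[[[45,-20,0,0,0,-0.09,1],[45,-20,0,0,0,-0.1,1],[45,0,0,0,0,-0.1,1],[45,0,0,0,0,-0.1,1],[45,0,0,0,0,-0.1,1]]]' 
```

```text
clock: 1.8
position: [0.3289, -0.4275, 0.4412]
tool_rot: [3.141, 0.0, 0.727]
force: [1.0, -0.7, 0.5]
grip_width: 0.0855
finger_force: 0.0
clock: 2.3
position: [0.4367, -0.222, 0.4403]
tool_rot: [3.141, 0.0, 1.218]
force: [0.7, -0.8, 0.6]
grip_width: 0.0857
finger_force: 0.0
```

```bash
cat >> h.py <<'E'
def pose(s=None):
    s=s or bot.observe();return np.array(s['position']),Ro.from_euler('xyz',s['tool_rot']).as_matrix()
def plan(T,Rt=None):
    p,R=pose();Rt=R if Rt is None else Rt
    print('shift mm in tool now',(R.T@(np.array(T)-p)*1e3).round(1),'rotvec',Ro.from_matrix(R.T@Rt).as_rotvec().round(3))
def down(yaw): return Ro.from_euler('xyz',[np.pi,0,yaw]).as_matrix()
E
python3 -c "
from h import *
print(pose(),bot.observe()['qpos']);plan([.477,.325,.3],down(2.17))"
```

```text
(array([ 0.43673089, -0.22203757,  0.44034176]), array([[ 3.45784539e-01,  9.38313789e-01,  5.35923131e-04],
       [ 9.38313934e-01, -3.45784407e-01, -3.24387466e-04],
       [-1.19063370e-04,  6.15032312e-04, -9.99999804e-01]])) [ 0.6898122   0.19427099 -0.40302072  1.7360814   0.08067586  1.22688756
 -0.08668473]
shift mm in tool now [ 527.2 -151.5  140.2] rotvec [ 0.001  0.    -0.952]
```

```bash
python3 -m jog '[[[45,-25,0,0,0,-0.09,1],[45,-10,0,0,0,-0.09,1],[45,0,0,0,0,-0.09,1],[45,0,0,0,0,-0.09,1],[45,0,0,0,0,-0.09,1]]]' && python3 -m jog '[[[45,0,0,0,0,-0.09,1],[45,10,5,0,0,-0.09,1],[45,10,10,0,0,-0.09,1],[45,10,20,0,0,-0.09,1],[45,10,20,0,0,-0.09,1]]]' 
python3 - <<'E'
from h import *
plan([.477,.325,.3],down(2.17))
s=bot.observe()
p=look('wrist','w1.png')
T=p['tool_from_camera'];print(np.round(T,3))
for q in ['sleeve','sleeve_collar','place','slim_sleeve','rack','start_top','rotor']:
    print(q,[(np.round(d['xyz'],3).tolist(),round(d['conf'],2)) for d in bot.spot_point(q,p)[:3]])
E
```

```text
clock: 2.8
position: [0.4424, 0.0077, 0.4403]
tool_rot: [3.141, 0.0, 1.667]
force: [0.7, -0.8, -0.7]
grip_width: 0.0853
finger_force: 0.0
clock: 3.3
position: [0.4199, 0.2346, 0.385]
tool_rot: [3.14, 0.0, 2.117]
force: [1.4, -0.3, -0.9]
grip_width: 0.0851
finger_force: 0.0
shift mm in tool now [47.7 95.6 85.1] rotvec [ 0.001  0.    -0.053]
[[ 0.002 -0.96  -0.281  0.072]
 [ 1.     0.002  0.001 -0.   ]
 [-0.    -0.281  0.96  -0.071]
 [ 0.     0.     0.     1.   ]]
sleeve [([0.473, 0.321, 0.006], 0.89)]
sleeve_collar [([0.401, 0.373, 0.044], 0.74)]
place [([0.555, 0.065, 0.109], 0.58), ([0.476, 0.318, 0.008], 0.51)]
slim_sleeve [([0.555, 0.292, 0.011], 0.56)]
rack [([0.52, 0.308, 0.002], 0.65)]
start_top [([0.5, 0.154, 0.136], 0.88)]
rotor []
```

```bash
python3 -m jog '[[[12,24,25,0,0,0,1],[12,24,30,0,0,0,1],[12,24,30,0,0,0,1],[12,23,30,0,0,0,1],[0,0,30,0,0,0,1]]]' 
python3 - <<'E'
from h import *
P,R=pose()
p=look('wrist','w2.png')
for q in ['sleeve','sleeve_collar','slim_sleeve']:
    print(q,[(np.round(d['xyz'],4).tolist(),round(d['conf'],2)) for d in bot.spot_point(q,p)[:3]])
# refine: blue/white cap centre: white disc in image near expected
T=p['tool_from_camera'];W=np.eye(4);W[:3,:3]=R;W[:3,3]=P;C=np.linalg.inv(W@T)
def pj(X):
    c=(C@np.r_[X,1])[:3];u=p['intrinsics']@c;return u[:2]/u[2]
t=bot.trace('sleeve',p)
for d in t[:3]:
    v,u=np.nonzero(d['region']);print(d['conf'],u.min(),u.max(),v.min(),v.max(),u.mean(),v.mean())
print(pj([.477,.323,.0835]),pj([.477,.323,.055]))
E
```

```text
clock: 4.2
position: [0.478, 0.3247, 0.2391]
tool_rot: [3.14, -0.001, 2.113]
force: [0.0, -1.0, 0.1]
grip_width: 0.0855
finger_force: 0.0
sleeve [([0.4792, 0.3185, 0.0079], 0.95), ([0.3991, 0.3703, 0.0], 0.9)]
sleeve_collar [([0.479, 0.3262, 0.0508], 0.94), ([0.4, 0.3714, 0.0454], 0.67)]
slim_sleeve [([0.5561, 0.2913, 0.012], 0.81)]
0.93 231 264 172 211 247.73121387283237 190.76300578034682
0.69 176 214 67 104 195.19689119170985 85.90932642487047
[247.67791589 201.0509569 ] [247.85096488 190.46716883]
```

View pics/w2.png

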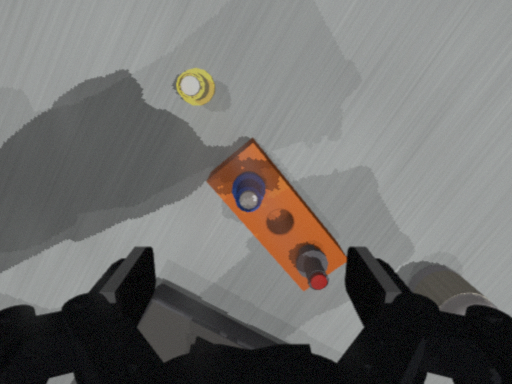

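The wrist view shows the white cap of the blue sleeve at (248,200). My estimate projects to (248,201), so it holds. The yellow look-alike at (192,86) and the grey one at (318,282) are both clear of the fingers.

```bash
python3 -m jog '[[[-1,-2,25,0,0,0,1],[0,0,30,0,0,0,1],[0,0,30,0,0,0,1],[0,0,23,0,0,0,1],[0,0,0,0,0,0,1]]]' 40 && python3 -m jog '[[[0,0,0,0,0,0,0],[0,0,0,0,0,0,0],[0,0,0,0,0,0,0],[0,0,0,0,0,0,0],[0,0,0,0,0,0,0]]]' 40 && python3 -m jog '[[[0,0,0,0,0,0,0],[0,0,0,0,0,0,0],[0,0,0,0,0,0,0],[0,0,0,0,0,0,0]]]' 40 
```

```text
clock: 4.95
position: [0.4756, 0.3202, 0.1319]
tool_rot: [-3.14, 0.001, 2.113]
force: [-0.5, 1.0, 0.7]
grip_width: 0.0854
finger_force: 0.0
clock: 5.45
position: [0.4758, 0.3213, 0.133]
tool_rot: [3.14, 0.0, 2.114]
force: [-0.4, -0.4, 8.6]
grip_width: 0.0188
finger_force: 38.7
clock: 5.85
position: [0.4758, 0.3214, 0.133]
tool_rot: [3.141, 0.0, 2.114]
force: [-0.5, -0.9, 9.4]
grip_width: 0.0187
finger_force: 38.7
```

```bash
python3 -m jog '[[[0,0,-15,0,0,0,0],[0,0,-30,0,0,0,0],[0,0,-40,0,0,0,0],[0,0,-40,0,0,0,0],[0,0,-30,0,0,0,0]]]' 
python3 - <<'E'
from h import *
P,R=pose();print(P)
p=look('wrist','w3.png')
print([(np.round(R.T@(np.array(d['xyz'])-P),4).tolist(),round(d['conf'],2)) for q in ['sleeve','sleeve_collar'] for d in bot.spot_point(q,p)[:2]])
a=look('side');b=look('top')
for p in(a,b): print([(np.round(R.T@(np.array(d['xyz'])-P),4).tolist(),round(d['conf'],2)) for q in ['sleeve','sleeve_collar'] for d in bot.spot_point(q,p)[:2]])
print(bot.observe()['force'])
cv2.imwrite('pics/g.png',np.hstack([cv2.resize(cv2.imread('pics/w3.png')[130:384,106:406],(450,381)),cv2.resize(a['img'][200:330,130:250,::-1],(350,381))]))
E
```

```text
clock: 6.35
position: [0.4752, 0.3214, 0.2908]
tool_rot: [3.14, -0.0, 2.114]
force: [0.6, -0.7, -0.2]
grip_width: 0.0187
finger_force: 39.4
[0.47520782 0.32141378 0.29075894]
[([-0.0046, -0.0005, 0.1277], 0.95), ([0.0848, -0.0391, 0.2885], 0.87), ([0.0829, -0.0374, 0.2475], 0.89), ([-0.002, 0.003, 0.0801], 0.71)]
[([0.0008, 0.0042, 0.1258], 0.87), ([0.0781, -0.0387, 0.2904], 0.85), ([-0.0008, 0.0028, 0.0772], 0.89), ([0.0813, -0.0362, 0.2493], 0.54)]
[([-0.1516, -0.0658, 0.1506], 0.64), ([-0.0321, 0.0258, 0.2895], 0.54)]
[ 0.63353024 -0.43628013 -0.35727068]
```

View pics/g.png

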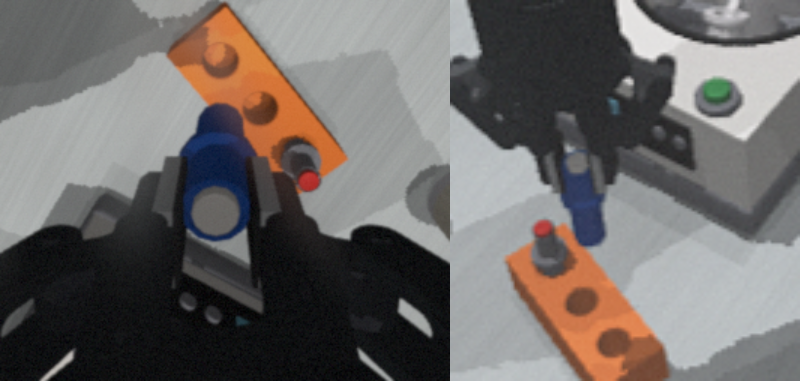

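Held coaxially at the neck, and the rack hole is empty. Next I work out the pre-insert pose: tilted 30°, foot about 40 mm out of the bore.

```bash
cat >> h.py <<'E'
def place_R(u):
    u=np.array(u)/np.linalg.norm(u);u=np.r_[u,0];k=np.array([0,0,1.])
    z=-(0.5*u+.866025*k);x=-.866025*u+.5*k;return np.c_[x,np.cross(z,x),z]
E
python3 - <<'E'
from h import *
R=place_R([.0113,-.0545]);pl=np.array([.557,.061,.112])
print((pl-R[:,2]*.170).round(4));P,Rc=pose()
plan([.573,-.02,.34],R)
y=Ro.from_matrix(R).as_euler('xyz');print(y)
E
```

```text
[ 0.5743 -0.0222  0.2592]
shift mm in tool now [-342.5  -92.6  -53.4] rotvec [-0.09   0.519  0.331]
[ 3.14159265 -0.52359898  1.77523899]
```

```bash
python3 -m jog '[[[-20,-10,-30,0,0,0,0],[-43,-11,-24,0,0,0,0],[-43,-11,0,0,0,0,0],[-43,-11,0,0,0,0,0],[-43,-11,0,0,0,0,0]]]' && python3 -m jog '[[[-43,-11,0,0,0,0,0],[-43,-11,0,0,0,0,0],[-43,-11,0,0,0,0,0],[-22,-6,0,0,0,0,0],[0,0,0,0,0,0.11,0]]]' && python3 -m jog '[[[0,0,0,0,0,0.11,0],[0,0,0,0,0,0.118,0],[0,0,0,0,0.1,0,0],[0,0,0,0,0.1,0,0],[0,0,0,0,0.1,0,0]]]' && python3 -m jog '[[[0,0,0,0,0.1,0,0],[0,0,0,0,0.124,0,0],[0,0,0,0,0,0,0]]]'
python3 - <<'E'
from h import *
R=place_R([.0113,-.0545]);pl=np.array([.557,.061,.112])
plan(pl-R[:,2]*.170,R);print(bot.observe()['qpos'])
E
```

```text
clock: 7.3
position: [0.5285, 0.1274, 0.3408]
tool_rot: [-3.141, -0.0, 2.114]
force: [1.0, 0.1, -0.5]
grip_width: 0.0186
finger_force: 39.4
clock: 7.8
position: [0.5734, -0.0243, 0.3399]
tool_rot: [-3.14, -0.0, 1.999]
force: [-0.6, 0.5, -0.4]
grip_width: 0.0185
finger_force: 39.4
clock: 8.3
position: [0.573, -0.0198, 0.341]
tool_rot: [3.141, -0.304, 1.777]
force: [-0.5, -0.3, -1.0]
grip_width: 0.018
finger_force: 39.3
clock: 8.6
position: [0.573, -0.0228, 0.339]
tool_rot: [-3.138, -0.528, 1.77]
force: [0.7, -1.0, -0.8]
grip_width: 0.0184
finger_force: 39.3
shift mm in tool now [-40.    1.6  69.1] rotvec [-0.001 -0.005 -0.005]
[ 0.68162616  0.62557592 -0.82531159  1.59079236 -0.0834133   1.18048409
  0.17694968]
```

```bash
cat >> h.py <<'E'
def wproj(p,P,R):
    W=np.eye(4);W[:3,:3]=R;W[:3,3]=P;C=np.linalg.inv(W@p['tool_from_camera'])
    def f(X):
        c=(C@np.c_[np.atleast_2d(X),np.ones(len(np.atleast_2d(X)))].T)[:3];u=p['intrinsics']@c;return (u[:2]/u[2]).T
    return f
def circle(c,R,r,n=72):
    a=np.linspace(0,2*np.pi,n);return c+r*(np.cos(a)[:,None]*R[:,0]+np.sin(a)[:,None]*R[:,1])
E
python3 - <<'E'
from h import *
P,Rt=pose();p=look('wrist');f=wproj(p,P,Rt)
for q in ['place','rotor','centrifuge','start_top']:
    print(q,[(np.round(d['xyz'],4).tolist(),round(d['conf'],2)) for d in bot.spot_point(q,p)[:3]])
for q in ['place','sleeve','rotor']:
    print('t',q,[(np.round(Rt.T@(np.array(d['xyz'])-P),4).tolist()) for d in bot.spot_point('sleeve',p)[:3]] if q=='sleeve' else '')
im=p['img'][:,:,::-1].copy()
cv2.imwrite('pics/w4raw.png',im)
R=place_R([.0113,-.0545]);pl=np.array([.557,.061,.112])
for r in(.0106,.0195): cv2.polylines(im,[f(circle(pl,R,r)).round().astype(int)],1,(0,0,255),1)
for z,r in ((.125,.008),(.083,.014),(.0495,.01)):
    cv2.polylines(im,[f(circle(P+Rt@[.0008,0,z],Rt,r)).round().astype(int)],1,(0,255,0),1)
cv2.imwrite('pics/w4.png',cv2.resize(im[60:384,100:460],None,fx=1.8,fy=1.8))
E
```

```text
place [([0.5543, 0.0615, 0.1092], 0.57)]
rotor []
centrifuge []
start_top [([0.5002, 0.1545, 0.137], 0.87)]
t place 
t sleeve [[-0.0021, -0.0019, 0.1255], [0.1892, -0.0898, 0.5071]]
t rotor
```

View pics/w4.png

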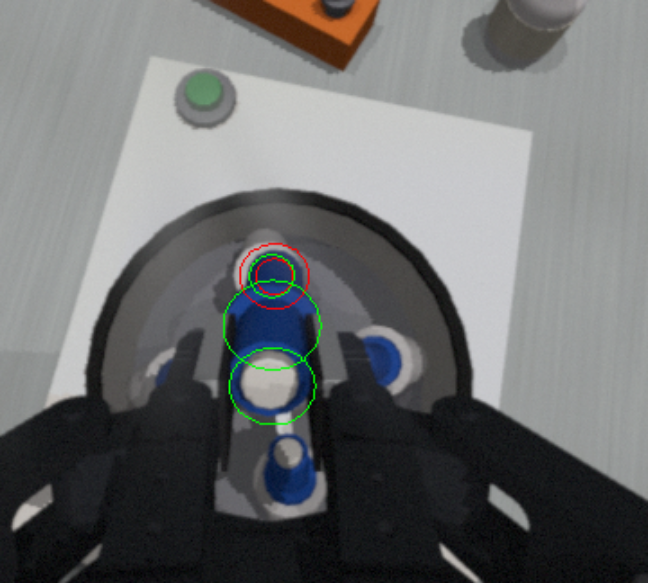

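The overlay matches the held sleeve well. The flange sits about 2–3 mm left of and above my red guess, so I'll fit the spindle from the chamber rim and the rotor angle from the opposite cap.

```bash
python3 - <<'E'
from h import *
from scipy.optimize import least_squares
P,Rt=pose();p=look('wrist');f=wproj(p,P,Rt)
im=p['img'].astype(float);g=im.mean(2)
Rz=np.eye(3)
# chamber edge: for angles on the front half, radial search bright->dark at z=.122
c0=np.array([.568,.0065,.122]);E=[]
for a in np.radians(np.arange(35,146,5)):
    rs=np.arange(.085,.112,.0005)
    X=c0+np.c_[rs*np.cos(a),rs*np.sin(a),0*rs]
    uv=f(X).astype(np.float32)
    v=cv2.remap(g.astype(np.float32),uv[:,0].copy(),uv[:,1].copy(),cv2.INTER_LINEAR).ravel()
    i=np.argmax(np.diff(v));E.append([*X[i,:2],v.min(),v.max()])
E=np.array(E)
r=least_squares(lambda q:np.hypot(E[:,0]-q[0],E[:,1]-q[1])-q[2],[.568,.0065,.0965],loss='soft_l1',f_scale=.001)
print('chamber',r.x,'resid',np.abs(r.fun).mean())
r2=least_squares(lambda q:np.hypot(E[:,0]-q[0],E[:,1]-q[1])-.0965,[.568,.0065],loss='soft_l1',f_scale=.001);print(r2.x)
# white caps: low saturation bright blobs near predictions
hsv=cv2.cvtColor(p['img'],cv2.COLOR_RGB2HSV)
sp=r.x[:2]
def cent(uv,w):
    u,v=uv.round().astype(int);s=hsv[v-w:v+w,u-w:u+w];m=(s[...,1]<70)&(s[...,2]>120)
    n,l,st,ce=cv2.connectedComponentsWithStats(m.astype(np.uint8));return [(int(st[i,4]),(ce[i]+[u-w,v-w]).round(1).tolist()) for i in range(1,n) if st[i,4]>30]
for th in (-78,12,-168,102):
    a=np.radians(th);d=np.array([np.cos(a),np.sin(a)])
    top=np.r_[sp+.03725*d,.141]; m=np.r_[sp+.054*d,.112]
    print(th,'cap',f(top)[0].round(1),cent(f(top)[0],14),'mouth',f(m)[0].round(1))
print('held cap',f(P+Rt@[.0008,0,.0495])[0],cent(f(P+Rt@[.0008,0,.0495])[0],22))
for n in ('side','top'):
    q=look(n);print(n,[(np.round(d['xyz'],4).tolist(),round(d['conf'],2)) for d in bot.spot_point('place',q)[:1]],'sleeve',[np.round(Rt.T@(np.array(d['xyz'])-P),4).tolist() for d in bot.spot_point('sleeve',q)[:2]])
E
```

```text
chamber [0.56966725 0.01006007 0.10123196] resid 0.000221004961681535
[0.56958156 0.01549642]
-78 cap [253.5 312.2] [(49, [256.2, 300.3]), (104, [260.8, 312.5])] mouth [253.2 327.1]
12 cap [294.9 268.2] [] mouth [307.9 268.4]
-168 cap [211.9 268.2] [] mouth [198.2 268.5]
102 cap [253.2 226.8] [] mouth [252.9 214.3]
held cap [250.81268086 274.70272472] [(730, [249.3, 271.0]), (61, [255.6, 292.9])]
side [([0.555, 0.0574, 0.1093], 0.59)] sleeve [[0.188, -0.0885, 0.5028], [-0.0001, 0.0008, 0.1242]]
top [([0.5532, 0.0603, 0.1131], 0.79)] sleeve [[0.0014, 0.0028, 0.1227]]
```

```bash
python3 - <<'E'
from h import *
P,Rt=pose();p={**look('wrist')};f=wproj(p,P,Rt)
im=p['img'][:,:,::-1];o=[]
for th,sp in ((105,(.5697,.0095)),(112,(.5697,.0095))):
    b=cv2.resize(im[185:345,175:345],None,fx=2.35,fy=3.2,interpolation=cv2.INTER_CUBIC)
    S=lambda X:((f(X)+.5-[175,185])*[2.35,3.2]).round().astype(int)
    for k in range(4):
        a=np.radians(th+90*k);d=np.array([np.cos(a),np.sin(a)]);R=place_R(-d);m=np.r_[np.array(sp)+.054*d,.112]
        cv2.polylines(b,[S(circle(m,R,.0195))],1,(0,0,255),1)
        if k: cv2.polylines(b,[S(circle(m-R[:,2]*.0335,R,.009))],1,(0,255,0),1)
    o.append(b)
cv2.imwrite('pics/w5.png',np.hstack(o)[:,:800])
E
```

```text
(no output)
```

View pics/w5.png

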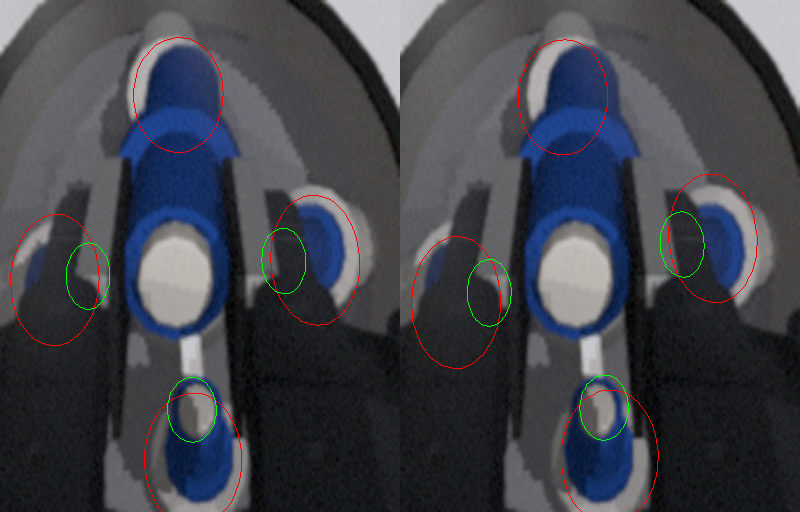

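Top flange: left edge at crop x≈127, top edge ≈37. Right flange: right edge ≈374, top ≈186, bottom ≈313. Bottom flange: right edge ≈250. Left flange: left edge ≈10, top ≈216. I'll fit the rotor pose to these.

```bash
python3 - <<'E'
from h import *
from scipy.optimize import least_squares
P,Rt=pose();p=look('wrist');f=wproj(p,P,Rt)
# (k, coord, min/max, value raw px)
sx=lambda x:x/2.35+175-.5; sy=lambda y:y/3.2+185-.5
O=[(0,0,'n',sx(127)),(0,1,'n',sy(37)),(3,0,'x',sx(374)),(3,1,'n',sy(186)),(3,1,'x',sy(313)),(2,0,'x',sx(250)),(1,0,'n',sx(10)),(1,1,'n',sy(216))]
def ex(q):
    o=[]
    for k,c,m,v in O:
        a=q[2]+np.pi/2*k;d=np.array([np.cos(a),np.sin(a)])
        uv=f(circle(np.r_[q[:2]+.054*d,.112],place_R(-d),.0195))[:,c];o.append((uv.min() if m=='n' else uv.max())-v)
    # opposite cap centroid
    a=q[2]+np.pi;d=np.array([np.cos(a),np.sin(a)]);uv=f(np.r_[q[:2]+.03725*d,.141])[0]
    return np.r_[o,uv[0]-259.3]
r=least_squares(ex,[.5697,.0095,np.radians(108)],loss='soft_l1')
q=r.x;d=np.array([np.cos(q[2]),np.sin(q[2])]);print(q[:2],np.degrees(q[2]),ex(q).round(1),'mouth',q[:2]+.054*d)
# held sleeve: foot/cap fit in same image
hsv=cv2.cvtColor(p['img'],cv2.COLOR_RGB2HSV)
m=(hsv[...,1]<70)&(hsv[...,2]>120);n,l,st,ce=cv2.connectedComponentsWithStats(m.astype(np.uint8));i=l[271,249];print('cap',st[i],ce[i])
b=(hsv[...,0]>105)&(hsv[...,0]<130)&(hsv[...,1]>120)
for v in range(196,232,4):
    u=np.nonzero(b[v,215:290])[0]+215;print(v,u.min() if len(u) else 0,u.max() if len(u) else 0,end=' | ')
for nm,z,rr in (('foot',.123,.010),('collar',.083,.014),('cap',.0495,.009),('rim',.052,.010)):
    uv=f(circle(P+Rt@[0,0,z],Rt,rr));print(nm,uv.min(0).round(1),uv.max(0).round(1),uv.mean(0).round(1))
E
```

```text
[0.57045286 0.01036616] 107.54203820157525 [ 1.1 -0.5 -5.6 -0.5  0.2 -0.1  1.2  1.2 -0.3] mouth [0.55417696 0.06185495]
cap [234 255  31  32 732] [249.29098361 271.11748634]
196 0 0 | 200 249 252 | 204 242 261 | 208 240 264 | 212 239 266 | 216 238 266 | 220 236 267 | 224 231 271 | 228 228 273 | foot [234.9 200.5] [266.3 229.9] [250.6 215.1]
collar [223.7 216.9] [277.7 266.4] [250.7 241.6]
cap [229.4 257. ] [272.2 295.1] [250.8 276. ]
rim [227.4 252. ] [274.2 293.7] [250.8 272.8]
```

The rotor fit gives the mouth at (0.5542, 0.0619), bearing 107.5°, and the network's (0.5543, 0.0615) agrees. Next I align on the axis.

```bash
cat > tgt.py <<'E'
from h import *
th=np.radians(107.5);d=np.array([np.cos(th),np.sin(th)]);R0=place_R(-d);PL=np.array([.5543,.0615,.112])
R=R0@Ro.from_rotvec([.015,.008,0]).as_matrix()
def tcp(s): return PL-R0[:,2]*s-R@np.array([0,.001,.125])   # foot at s above mouth
if __name__=='__main__':
    import sys
    plan(tcp(float(sys.argv[1])),R)
    P,Rt=pose();v=R0.T@(P+Rt@np.array([0,.001,.125])-PL)*1e3;print('foot in bore frame (x out,y,z down) mm',v.round(1),'F tool',(Rt.T@np.array(bot.observe()['force'])).round(1))
E
python3 tgt.py .025
```

```text
shift mm in tool now [-42.6   6.8  90.5] rotvec [ 0.066  0.007 -0.087]
foot in bore frame (x out,y,z down) mm [  41.9    0.5 -115.4] F tool [-0.8  0.7  0.5]
```

```bash
python3 -m jog '[[[-21,3,10,0,0,0,0],[-21.6,3.8,20,0,0,0,0],[0,0,20,0,0,0,0],[0,0,20,0.033,0.003,-0.043,0],[0,0,20,0.033,0.003,-0.043,0]]]' && python3 -m jog '[[[0,0,0,0,0,0,0],[0,0,0,0,0,0,0]]]'
python3 tgt.py .005
python3 - <<'E'
from tgt import *
P,Rt=pose();p=look('wrist');f=wproj(p,P,Rt)
b=cv2.resize(p['img'][170:330,175:335,::-1],None,fx=3.6,fy=3.6,interpolation=cv2.INTER_CUBIC)
S=lambda X:((f(X)+.5-[175,170])*3.6).round().astype(int)
for r in (.0106,.0195): cv2.polylines(b,[S(circle(PL,R0,r))],1,(0,0,255),1)
cv2.polylines(b,[S(circle(P+Rt@[0,.001,.125],Rt,.008))],1,(0,255,0),1)
cv2.imwrite('pics/w6.png',b)
E
```

```text
clock: 9.85
position: [0.5771, -0.0102, 0.2412]
tool_rot: [-3.125, -0.531, 1.88]
force: [0.4, 0.4, -0.7]
grip_width: 0.0184
finger_force: 39.3
clock: 10.05
position: [0.5775, -0.0104, 0.242]
tool_rot: [-3.126, -0.531, 1.876]
force: [0.6, -0.1, -0.2]
grip_width: 0.0184
finger_force: 39.3
shift mm in tool now [-0.7  0.7 20.4] rotvec [-0.001  0.    -0.   ]
foot in bore frame (x out,y,z down) mm [  0.5  -0.5 -25.4] F tool [-0.3  0.6 -0. ]
```

View pics/w6.png

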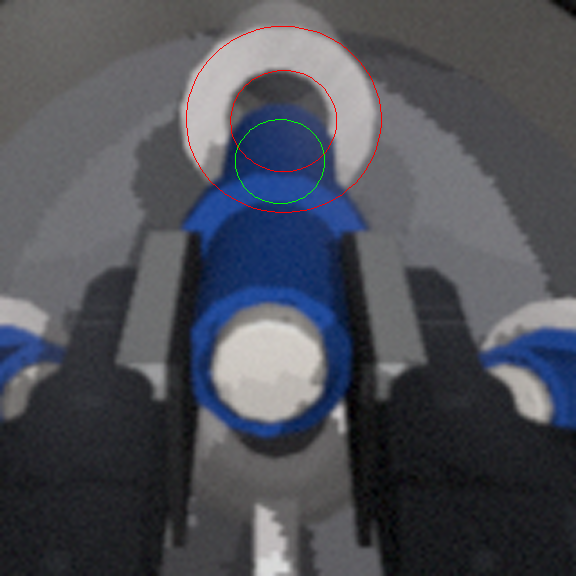

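The wrist view shows the bore centre at (280,121), 0.8 mm left of the red model. The sleeve sits about 1.9 mm further along tool +x than modelled. I'll correct relatively, then close the gap.

```bash
python3 -m jog '[[[-2.4,-1.5,0,-0.01,0,0,0],[0,0,6,0,0,0,0],[0,0,6,0,0,0,0],[0,0,6,0,0,0,0],[0,0,0,0,0,0,0]]]' && python3 -m jog '[[[0,0,0,0,0,0,0]]]'
cat > w.py <<'E'
from tgt import *
import sys
P,Rt=pose();p=look('wrist');f=wproj(p,P,Rt);PL2=PL+R0@[0,-.0008,0]
b=cv2.resize(p['img'][170:300,185:315,::-1],None,fx=4.4,fy=4.4,interpolation=cv2.INTER_CUBIC)
S=lambda X:((f(X)+.5-[185,170])*4.4).round().astype(int)
for r in (.0106,.0195): cv2.polylines(b,[S(circle(PL2,R0,r))],1,(0,0,255),1)
cv2.polylines(b,[S(circle(P+Rt@[.0019,.001,.125],Rt,.008))],1,(0,255,0),1)
cv2.imwrite('pics/'+sys.argv[1],b)
print('foot in bore frame',(R0.T@(P+Rt@[.0019,.001,.125]-PL2)*1e3).round(1),'axis err',(R0.T@Rt[:,2]).round(3),'F tool',(Rt.T@np.array(bot.observe()['force'])).round(1))
E
python3 w.py w7.png
```

```text
clock: 10.6
position: [0.5732, -0.0042, 0.2245]
tool_rot: [-3.135, -0.531, 1.875]
force: [0.9, -0.2, -0.3]
grip_width: 0.0184
finger_force: 39.3
clock: 10.7
position: [0.5736, -0.0046, 0.2251]
tool_rot: [-3.135, -0.531, 1.875]
force: [0.7, 0.3, -1.2]
grip_width: 0.0186
finger_force: 39.3
foot in bore frame [-0.3 -0.3 -7.4] axis err [ 0.007 -0.006  1.   ] F tool [-0.6  0.2  0.5]
```

View pics/w7.png

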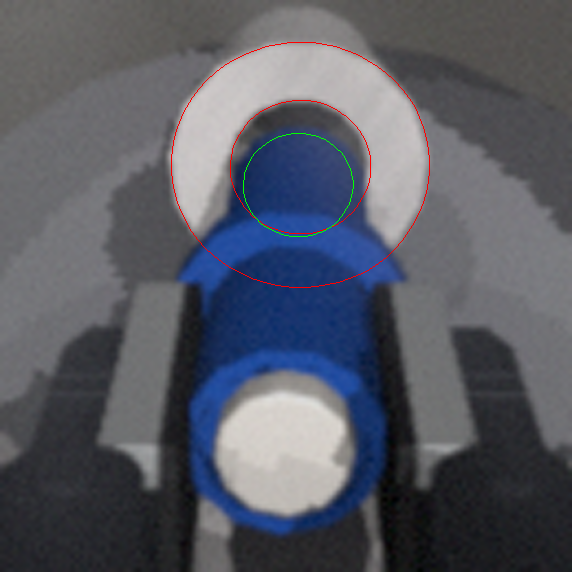

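Flange and overlay coincide, and the foot is centred within about 0.5 mm. I'll ease in, watching the force.

```bash
python3 -m jog '[[[0.3,0.4,2,0,0,0,0],[0,0,2,0,0,0,0],[0,0,2,0,0,0,0],[0,0,2,0,0,0,0],[0,0,2,0,0,0,0]]]'; python3 tgt.py 0;  python3 -m jog '[[[0,0,1,0,0,0,0],[0,0,1,0,0,0,0],[0,0,1,0,0,0,0],[0,0,1,0,0,0,0]]]'; python3 tgt.py 0
```

```text
clock: 11.25
position: [0.5724, 0.0006, 0.2165]
tool_rot: [-3.136, -0.531, 1.875]
force: [-0.7, -0.6, -1.4]
grip_width: 0.0186
finger_force: 39.3
shift mm in tool now [ 1.8  2.  -2.7] rotvec [ 0.01   0.001 -0.001]
foot in bore frame (x out,y,z down) mm [-1.9 -0.8  2.7] F tool [-1.  -0.9  1. ]
clock: 11.65
position: [0.5718, 0.0024, 0.2132]
tool_rot: [-3.136, -0.531, 1.875]
force: [-0.1, 0.5, -0.4]
grip_width: 0.0184
finger_force: 39.3
shift mm in tool now [ 1.8  1.9 -6.6] rotvec [ 0.01   0.001 -0.001]
foot in bore frame (x out,y,z down) mm [-1.8 -0.8  6.6] F tool [0.3 0.1 0.6]
```

```bash
python3 -m jog '[[[0,0,1.5,0,0,0,0],[0,0,1.5,0,0,0,0],[0,0,1.5,0,0,0,0],[0,0,1.5,0,0,0,0]]]'; python3 tgt.py 0|tail -1;  python3 -m jog '[[[0,0,1.5,0,0,0,0],[0,0,1.5,0,0,0,0],[0,0,1.5,0,0,0,0],[0,0,1.5,0,0,0,0]]]'; python3 tgt.py 0|tail -1
```

```text
clock: 12.05
position: [0.5708, 0.0053, 0.2079]
tool_rot: [-3.136, -0.531, 1.875]
force: [-0.6, -0.1, -0.8]
grip_width: 0.0185
finger_force: 39.3
foot in bore frame (x out,y,z down) mm [-1.8 -0.9 12.6] F tool [-0.4 -0.6  0.7]
clock: 12.45
position: [0.5699, 0.0082, 0.2028]
tool_rot: [-3.136, -0.531, 1.875]
force: [1.3, 0.2, -0.6]
grip_width: 0.0185
finger_force: 39.3
foot in bore frame (x out,y,z down) mm [-1.8 -0.9 18.6] F tool [-0.5  1.3  0.4]
```

```bash
python3 -m jog '[[[0,0,1.5,0,0,0,0],[0,0,1.5,0,0,0,0],[0,0,1.5,0,0,0,0],[0,0,1.5,0,0,0,0]]]'; python3 tgt.py 0|tail -1;  python3 -m jog '[[[0,0,1.5,0,0,0,0],[0,0,1.5,0,0,0,0],[0,0,1.5,0,0,0,0],[0,0,1.5,0,0,0,0]]]'; python3 tgt.py 0|tail -1
```

```text
clock: 12.85
position: [0.5689, 0.0111, 0.1976]
tool_rot: [-3.136, -0.531, 1.875]
force: [0.4, -0.5, -0.1]
grip_width: 0.0183
finger_force: 39.3
foot in bore frame (x out,y,z down) mm [-1.7 -0.9 24.6] F tool [-0.6  0.2 -0.2]
clock: 13.25
position: [0.568, 0.014, 0.1924]
tool_rot: [-3.136, -0.531, 1.875]
force: [0.6, 0.1, -0.7]
grip_width: 0.0188
finger_force: 39.3
foot in bore frame (x out,y,z down) mm [-1.7 -0.9 30.6] F tool [-0.4  0.6  0.6]
```

```bash
python3 -m jog '[[[0,0,1.5,0,0,0,0],[0,0,1.5,0,0,0,0],[0,0,1.5,0,0,0,0],[0,0,1.5,0,0,0,0]]]'; python3 tgt.py 0|tail -1;  python3 -m jog '[[[0,0,1,0,0,0,0],[0,0,1,0,0,0,0],[0,0,0,0,0,0,0]]]'; python3 tgt.py 0|tail -1
```

```text
clock: 13.65
position: [0.567, 0.0169, 0.1873]
tool_rot: [-3.136, -0.531, 1.875]
force: [0.3, -0.0, -0.3]
grip_width: 0.0186
finger_force: 39.3
foot in bore frame (x out,y,z down) mm [-1.6 -0.9 36.6] F tool [-0.2  0.3  0.2]
clock: 13.95
position: [0.5667, 0.0179, 0.1856]
tool_rot: [-3.136, -0.531, 1.875]
force: [0.3, -0.3, -0.8]
grip_width: 0.0186
finger_force: 39.3
foot in bore frame (x out,y,z down) mm [-1.6 -1.  38.6] F tool [-0.7  0.2  0.5]
```

```bash
for i in 1 2; do python3 -m jog '[[[0,0,1,0,0,0,0],[0,0,0.5,0,0,0,0]]]' | grep -v grip;  python3 tgt.py 0|tail -1; done
```

```text
clock: 14.15
position: [0.5665, 0.0186, 0.1843]
tool_rot: [-3.136, -0.531, 1.875]
force: [0.2, -0.5, 0.1]
finger_force: 39.3
foot in bore frame (x out,y,z down) mm [-1.6 -0.9 40. ] F tool [-0.4 -0.  -0.3]
clock: 14.35
position: [0.5663, 0.0193, 0.183]
tool_rot: [-3.136, -0.531, 1.875]
force: [-0.6, 1.1, 0.5]
finger_force: 39.3
foot in bore frame (x out,y,z down) mm [-1.6 -0.9 41.6] F tool [ 1.3 -0.3  0.2]
```

```bash
python3 -m jog '[[[0,0,0.7,0,0,0,0],[0,0,0.3,0,0,0,0]]]' | grep -v grip;  python3 tgt.py 0|tail -1; python3 -m jog '[[[0,0,0.6,0,0,0,0],[0,0,0,0,0,0,0]]]' | grep -v grip;  python3 tgt.py 0|tail -1
```

```text
clock: 14.55
position: [0.5664, 0.0195, 0.1827]
tool_rot: [-3.136, -0.53, 1.875]
force: [-0.8, -4.8, 12.6]
finger_force: 40.4
foot in bore frame (x out,y,z down) mm [-1.6 -0.7 41.9] F tool [  2.6  -2.3 -13.1]
clock: 14.75
position: [0.5665, 0.0196, 0.1826]
tool_rot: [-3.137, -0.53, 1.875]
force: [-1.9, -7.0, 16.5]
finger_force: 40.8
foot in bore frame (x out,y,z down) mm [-1.6 -0.5 42. ] F tool [  3.1  -4.  -17.2]
```

Contact came at 42 mm, so the collar is on the flange. I'll unload a little, open partly, and back out along the axis.

```bash
python3 -m jog '[[[0,0,-0.8,0,0,0,0],[0,0,0,0,0,0,0.5],[0,0,0,0,0,0,0.5],[0,0,0,0,0,0,0.5],[0,0,0,0,0,0,0.5]]]' && python3 -m jog '[[[0,0,0,0,0,0,0.5],[0,0,-8,0,0,0,0.5],[0,0,-20,0,0,0,0.5],[0,0,-40,0,0,0,0.5],[0,0,-40,0,0,0,0.5]]]'
python3 - <<'E'
from tgt import *
P,Rt=pose();p=look('wrist');f=wproj(p,P,Rt)
cv2.imwrite('pics/w8.png',cv2.resize(p['img'][100:300,140:400,::-1],None,fx=2.5,fy=2.5))
for q in ('sleeve_collar','place','sleeve'): print(q,[(np.round(R0.T@(np.array(x['xyz'])-PL)*1e3,1).tolist(),round(x['conf'],2)) for x in bot.spot_point(q,p)[:4]])
for n in('side','top'):
    q=look(n)
    for m in ('lid_top','lid_lip','start_top','centrifuge','sleeve_collar'): print(n,m,[(np.round(x['xyz'],4).tolist(),round(x['conf'],2)) for x in bot.spot_point(m,q)[:1]])
E
```

```text
clock: 15.25
position: [0.566, 0.0197, 0.1822]
tool_rot: [-3.135, -0.531, 1.875]
force: [-0.9, -0.6, 0.4]
grip_width: 0.0425
finger_force: 0.0
clock: 15.75
position: [0.5831, -0.033, 0.277]
tool_rot: [-3.135, -0.531, 1.876]
force: [0.4, -0.1, 0.6]
grip_width: 0.043
finger_force: 0.0
sleeve_collar [([-1.9, 1.1, -2.9], 0.77)]
place [([-3.0, -0.8, 3.7], 0.7)]
sleeve [([-4.5, -4.0, 41.2], 0.64)]
side lid_top [([0.5703, -0.177, 0.2053], 0.6)]
side lid_lip [([0.5668, -0.1886, 0.333], 0.81)]
side start_top [([0.4986, 0.1493, 0.1374], 0.63)]
side centrifuge [([0.5666, 0.0061, 0.0034], 0.68)]
side sleeve_collar [([0.3996, 0.3707, 0.0434], 0.88)]
top lid_top []
top lid_lip [([0.5685, -0.1836, 0.3215], 0.96)]
top start_top [([0.4969, 0.155, 0.137], 0.41)]
top centrifuge [([0.5706, 0.0129, -0.0007], 0.95)]
top sleeve_collar [([0.4039, 0.3708, 0.0405], 0.69)]
```

View pics/w8.png

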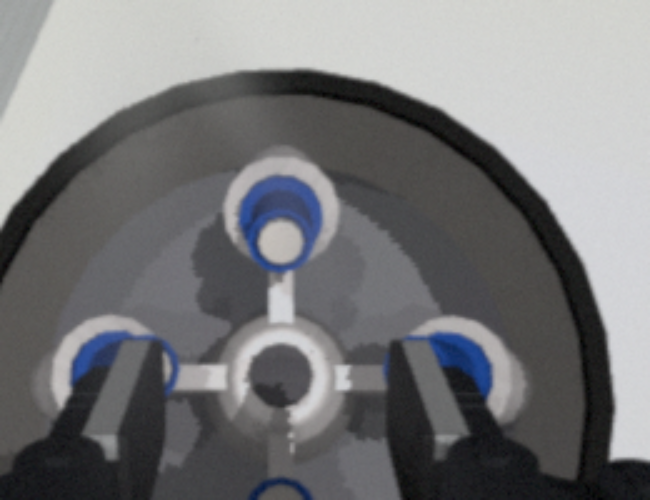

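The blue sleeve (280,210) sits with its collar on the flange, just like its neighbours. Now the lid: rise and turn upright.

```bash
python3 -m jog '[[[20,0,-34,0,0,0,0],[20,0,-34,0,0,0,0],[20,0,-34,0,0,0,0],[20,0,-34,0,0,0,0],[0,0,0,0,-0.11,0,0]]]' && python3 -m jog '[[[0,0,0,0,-0.11,0,0],[0,0,0,0,-0.11,0,0],[0,0,0,0,-0.11,0,0],[0,0,-10,0,-0.09,0.12,0],[0,0,-10,0,0,0.15,0]]]'
python3 -c "
from h import *
plan([.567,-.245,.47],down(np.pi/2));print(bot.observe()['qpos'].round(2) if hasattr(bot.observe()['qpos'],'round') else bot.observe()['qpos'])"
```

```text
clock: 17.05
position: [0.5849, -0.0333, 0.4366]
tool_rot: [-3.14, -0.419, 1.874]
force: [0.9, -0.1, -1.7]
grip_width: -0.0001
finger_force: 0.0
clock: 17.55
position: [0.5838, -0.0309, 0.4542]
tool_rot: [-3.133, 0.005, 1.607]
force: [0.4, 0.5, 0.3]
grip_width: -0.0003
finger_force: 0.0
shift mm in tool now [-213.5  -24.7  -14.5] rotvec [-0.009  0.005  0.036]
[ 0.42  0.4  -0.68  1.47  0.26  1.37 -0.24]
```

```bash
python3 -m jog '[[[-10,-5,-15,-0.009,0.005,0.036,0],[-50,-5,0,0,0,0,0],[-50,-5,0,0,0,0,0],[-50,-5,0,0,0,0,0],[-50,-5,0,0,0,0,0]]]' && python3 -m jog '[[[-4,0,0,0,0,0,0],[0,0,30,0,0,0,0],[0,0,30,0,0,0,0],[0,0,28,0,0,0,0],[0,0,0,0,0,0,0]]]'
```

```text
clock: 18.05
position: [0.5591, -0.2449, 0.4684]
tool_rot: [-3.141, -0.003, 1.574]
force: [1.0, 0.2, 0.1]
grip_width: 0.0
finger_force: 0.0
clock: 18.55
position: [0.5586, -0.2465, 0.377]
tool_rot: [-3.136, -0.005, 1.573]
force: [-0.3, -0.1, 0.6]
grip_width: 0.0004
finger_force: 0.0
```

```bash
python3 -m jog '[[[20,0,0,0,0,0,0],[20,0,0,0,0,0,0],[16,0,-4,0,0,0,0],[16,0,-5,0,0,0,0],[16,0,-6,0,0,0,0]]]' && python3 -m jog '[[[16,0,-6,0,0,0,0],[16,0,-5,0,0,0,0],[8,0,-4,0,0,0,0]]]'
python3 - <<'E'
from h import *
for n in('side','top'):
    q=look(n);print([(m,np.round(x['xyz'],4).tolist(),round(x['conf'],2)) for m in ('lid_top','lid_lip') for x in bot.spot_point(m,q)[:1]])
E
```

```text
clock: 19.05
position: [0.56, -0.1571, 0.3962]
tool_rot: [-3.141, -0.003, 1.572]
force: [0.7, -2.9, -2.0]
grip_width: 0.0003
finger_force: 0.9
clock: 19.35
position: [0.56, -0.1158, 0.4108]
tool_rot: [-3.14, -0.003, 1.574]
force: [-0.0, -0.6, -1.2]
grip_width: 0.0001
finger_force: 0.7
[('lid_top', [0.5675, -0.1387, 0.2311], 0.69), ('lid_lip', [0.5704, -0.1061, 0.3486], 0.68)]
[('lid_top', [0.569, -0.1405, 0.2295], 0.82), ('lid_lip', [0.569, -0.1039, 0.3398], 0.69)]
```

```bash
python3 -m jog '[[[17,0,4,0,0,0,0],[18,0,4,0,0,0,0],[18,0,4,0,0,0,0],[18,0,5,0,0,0,0],[17,0,7,0,0,0,0]]]' && python3 -m jog '[[[17,0,7,0,0,0,0],[16,0,10,0,0,0,0],[15,0,10,0,0,0,0],[14,0,12,0,0,0,0],[13,0,13,0,0,0,0]]]'
python3 - <<'E'
from h import *
for n in('side','top'):
    q=look(n);print([(m,np.round(x['xyz'],4).tolist(),round(x['conf'],2)) for m in ('lid_top','lid_lip') for x in bot.spot_point(m,q)[:1]])
E
```

```text
clock: 20.15
position: [0.5599, -0.0298, 0.3862]
tool_rot: [-3.141, -0.003, 1.571]
force: [1.9, 0.8, 7.9]
grip_width: 0.0002
finger_force: 4.4
clock: 20.65
position: [0.5609, 0.0498, 0.3367]
tool_rot: [3.137, -0.009, 1.575]
force: [1.5, 22.2, 22.7]
grip_width: -0.0003
finger_force: 15.9
[('lid_top', [0.5697, -0.0369, 0.2169], 0.87), ('lid_lip', [0.5724, 0.0676, 0.2711], 0.82)]
[]
```

The finger is bearing on the dome's flank, which explains the 22 N. The lid stands at about 41°. I'll lift off and press on the dome's flat top instead.

```bash
python3 -m jog '[[[5,0,-20,0,0,0,0],[0,0,-40,0,0,0,0],[-30,0,-10,0,0,0,0],[-36,0,0,0,0,0,0],[0,0,20,0,0,0,0]]]' && python3 -m jog '[[[0,0,25,0,0,0,0],[0,0,10,0,0,0,0],[0,0,10,0,0,0,0],[0,0,10,0,0,0,0],[0,0,10,0,0,0,0]]]'
```

```text
clock: 21.45
position: [0.5607, -0.0209, 0.3858]
tool_rot: [3.14, -0.001, 1.566]
force: [1.2, 0.4, -0.5]
grip_width: -0.0
finger_force: 0.0
clock: 21.95
position: [0.5599, -0.0154, 0.3192]
tool_rot: [-3.141, -0.003, 1.572]
force: [-0.5, 0.9, -0.4]
grip_width: 0.0001
finger_force: 0.0
```

```bash
python3 - <<'E'
from h import *
for n in('side','top'):
    q=look(n);print([(m,np.round(x['xyz'],4).tolist(),round(x['conf'],2)) for m in ('lid_top','lid_lip') for x in bot.spot_point(m,q)[:1]])
E
```

```text
[('lid_top', [0.572, -0.0374, 0.2182], 0.87), ('lid_lip', [0.5716, 0.0641, 0.27], 0.58)]
[]
```

```bash
python3 -m jog '[[[0,0,8,0,0,0,0],[0,0,8,0,0,0,0],[0,0,8,0,0,0,0],[0,0,8,0,0,0,0]]]' && python3 -m jog '[[[0,0,8,0,0,0,0],[0,0,8,0,0,0,0],[0,0,8,0,0,0,0],[0,0,5,0,0,0,0],[0,0,5,0,0,0,0]]]'
python3 - <<'E'
from h import *
for n in('side','top'):
    q=look(n);print([(m,np.round(x['xyz'],4).tolist(),round(x['conf'],2)) for m in ('lid_top','lid_lip') for x in bot.spot_point(m,q)[:1]])
E
```

```text
clock: 22.65
position: [0.5595, -0.0154, 0.2866]
tool_rot: [-3.14, -0.003, 1.572]
force: [1.2, 0.0, 0.7]
grip_width: 0.0
finger_force: 0.3
clock: 23.15
position: [0.5595, -0.0153, 0.253]
tool_rot: [-3.14, -0.003, 1.572]
force: [0.1, -0.8, -0.3]
grip_width: 0.0004
finger_force: 0.0
[('lid_top', [0.5689, 0.0013, 0.1755], 0.69), ('lid_lip', [0.5703, 0.1127, 0.1758], 0.62)]
[('lid_top', [0.5704, 0.0037, 0.1741], 0.63), ('lid_lip', [0.5723, 0.1204, 0.1467], 0.63)]
```

The lid is sinking by itself. On to the button, hovering while it shuts.

```bash
python3 -m jog '[[[0,0,-30,0,0,0,0],[30,-10,0,0,0,0,0],[45,-17,0,0,0,0,0],[45,-17,0,0,0,0,0],[45,-16,0,0,0,0,0]]]' && python3 -m jog '[[[4,0,20,0,0,0,0],[0,0,20,0,0,0,0],[0,0,0,0,0,0,0],[0,0,0,0,0,0,0],[0,0,0,0,0,0,0]]]'
python3 - <<'E'
from h import *
P,Rt=pose();p=look('wrist');print([(np.round(x['xyz'],4).tolist(),round(x['conf'],2)) for x in bot.spot_point('start_top',p)[:2]])
a=look('side');b=look('top')
for q in(a,b): print([(m,np.round(x['xyz'],4).tolist(),round(x['conf'],2)) for m in ('lid_top','lid_lip') for x in bot.spot_point(m,q)[:1]])
plan([.499,.154,.225],down(np.pi/2))
f=wproj(p,P,Rt);im=p['img'][:,:,::-1].copy()
cv2.polylines(im,[f(circle(np.array([.499,.154,.137]),np.eye(3),.011)).round().astype(int)],1,(0,0,255),1)
cv2.imwrite('pics/w9.png',np.hstack([im[:,60:452],cv2.resize(a['img'][130:330,140:340,::-1],(384,384))]))
E
```

```text
clock: 23.95
position: [0.4985, 0.1509, 0.2845]
tool_rot: [-3.141, -0.003, 1.572]
force: [-0.2, 0.5, 0.3]
grip_width: -0.0003
finger_force: 0.0
clock: 24.45
position: [0.4997, 0.1535, 0.245]
tool_rot: [-3.141, -0.003, 1.572]
force: [-0.5, -1.6, 0.5]
grip_width: -0.0003
finger_force: 0.0
[([0.4985, 0.1535, 0.135], 0.89)]
[('lid_top', [0.5718, 0.0079, 0.1576], 0.75), ('lid_lip', [0.5747, 0.1165, 0.1343], 0.7)]
[('lid_top', [0.569, 0.0078, 0.1609], 0.85), ('lid_lip', [0.5743, 0.1197, 0.1301], 0.84)]
shift mm in tool now [ 0.4 -0.3 19.2] rotvec [-0.001 -0.003  0.001]
```

View pics/w9.png

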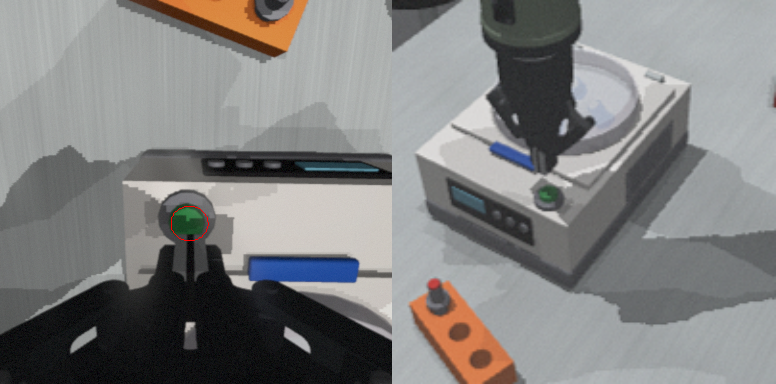

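The lid is shut (lip z≈0.130, dome top ≈0.16). The tip is over the green button at (188,222). Pressing straight down.

```bash
python3 -m jog '[[[0,0,15,0,0,0,0],[0,0,15,0,0,0,0],[0,0,4,0,0,0,0],[0,0,2,0,0,0,0]]]' && python3 -m jog '[[[0,0,2,0,0,0,0],[0,0,1,0,0,0,0],[0,0,1,0,0,0,0]]]'
```

```text
clock: 25.25
position: [0.4988, 0.1536, 0.207]
tool_rot: [-3.138, -0.002, 1.573]
force: [-0.7, -0.8, 2.8]
grip_width: 0.0005
finger_force: 1.4
clock: 25.55
position: [0.4993, 0.1538, 0.2044]
tool_rot: [-3.141, -0.003, 1.572]
force: [-5.6, -1.4, 19.0]
grip_width: -0.0003
finger_force: 9.8
```

```bash
python3 -m jog '[[[0,0,0.5,0,0,0,0],[0,0,0,0,0,0,0]]]'; for i in 1 2 3 4; do python3 -m jog '[[[0,0,-2,0,0,0,0],[0,0,0,0,0,0,0]]]'|egrep 'pos|^force'; done
```

```text
clock: 25.75
position: [0.4993, 0.1539, 0.2044]
tool_rot: [-3.141, -0.003, 1.572]
force: [-6.3, -2.5, 19.1]
grip_width: 0.0002
finger_force: 9.0
position: [0.4994, 0.1538, 0.206]
force: [-1.8, 0.6, 3.3]
position: [0.4994, 0.1538, 0.2078]
force: [-0.8, 0.8, 3.4]
position: [0.4993, 0.1538, 0.2097]
force: [0.2, 0.2, 1.5]
position: [0.4992, 0.1536, 0.2116]
force: [0.6, 0.1, -0.1]
```

The spring ran from TCP z 0.2105 to 0.2044, so about 6 mm: the button went right down. I'll retreat, check and hand in.

```bash
python3 -m jog '[[[0,0,-30,0,0,0,0],[0,0,-40,0,0,0,0],[0,0,-40,0,0,0,0],[0,0,0,0,0,0,0],[0,0,0,0,0,0,0]]]'
python3 - <<'E'
from h import *
for n in('side','top'):
    q=look(n);print([(m,np.round(x['xyz'],4).tolist(),round(x['conf'],2)) for m in ('lid_top','lid_lip','start_top') for x in bot.spot_point(m,q)[:1]])
print(bot.job_done())
E
```

```text
clock: 27.05
position: [0.4995, 0.1532, 0.322]
tool_rot: [-3.142, -0.003, 1.572]
force: [-0.0, -0.5, -0.9]
grip_width: -0.0003
finger_force: 0.0
[('lid_lip', [0.5737, 0.1195, 0.137], 0.76), ('start_top', [0.4972, 0.1522, 0.1374], 0.42)]
[('lid_top', [0.5728, 0.007, 0.1628], 0.66), ('lid_lip', [0.5718, 0.1231, 0.1304], 0.57)]
the job is handed in; nothing more can be done
None
```

I handed the job in at about 27 s: the blue sleeve is home in the empty bore and released, the lid is shut and the start button was pressed its full 6 mm and came back up; no verdict was returned.

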